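Put the nightstand things back on their own mats

TASK

The four things on the nightstand tray stand on one another's mats: put each in the middle of its own, the steel cup on the round cork mat, the yellow diffuser on the square green mat, the lidded ceramic box on the round blue mat and the grey remote (keys up) on the square dark-brown wooden mat. The black mat is spare, so use it to park something on the way. Keep things upright, set them down rather than drop them, leave the red bottle opener where it lies, and let go of everything at the end.

Things in the scene. Friction and masses are not known exactly. Their poses are not given: they have to be found in the camera images.
- cup_mid (a point): Empty stainless steel cup, open at the top, round with straight sides, 70 mm high, outer diameter 58 mm, wall 3 mm, about 0.11 kg. Point on its axis, 35 mm above its underside; z up its axis.
- diffuser_mid (a point): Yellow plastic mosquito repellent diffuser, a rounded upright block 60 mm long (its x) by 42 mm wide (its y) and 62 mm high, with a white cap and a red press button on it that bring it to 74 mm, about 0.13 kg. Point at its centre, 37 mm above its underside; z up. The button is not to be used.
- box_mid (a point): White ceramic box with a blue lid that is firmly seated (does not come off), 72 mm long (its x) by 52 mm wide (its y); the lid stands out 1 mm all round, from 37 to 47 mm above the underside, and a small white knob on it reaches 56 mm; about 0.28 kg. Point at its centre, 28 mm above its underside; z up.
- remote_mid (a point): Grey ceiling-fan remote lying on its back, keys up, 100 mm long (its x) by 38 mm wide (its y) by 18 mm thick, about 0.09 kg. Point at its centre, 9 mm above its underside; z up.
- cork_mat_top (a point): Round cork mat, 110 mm across: the cup's place. Fixed, 4 mm thick, lying on the tray. This point is the centre of its upper face (z up), at which things stand.
- green_mat_top (a point): Square green mat, 108 mm a side: the diffuser's place. Fixed, 4 mm thick, lying on the tray. This point is the centre of its upper face (z up), at which things stand.
- blue_mat_top (a point): Round blue mat, 110 mm across: the ceramic box's place. Fixed, 4 mm thick, lying on the tray. This point is the centre of its upper face (z up), at which things stand.
- wood_mat_top (a point): Square dark-brown wooden mat, 108 mm a side: the remote's place. Fixed, 4 mm thick, lying on the tray. This point is the centre of its upper face (z up), at which things stand.
- black_mat_top (a point): Round black rubber mat, 110 mm across: spare, empty at the start, free for parking. Fixed, 4 mm thick, lying on the tray. This point is the centre of its upper face (z up), at which things stand.
- opener_mid (a point): Red plastic bottle cap opener lying loose on the white tray, about 114 mm long (its x; from 58 mm behind to 56 mm ahead of the point), 38 mm wide, 10 mm thick: not to be disturbed. Point 5 mm above its underside. The tray floor is 4 mm below the mats' upper faces, and its rim stands 8 mm above that floor. The mats and the opener lie in two rows of three, about 170 mm apart from front to back and 180 mm from side to side.
Not all that is in view belongs to the job. Of the things shaped like the part that bears remote_mid, the grey one is meant.

How it is judged:
At the end, for the whole second after the job is handed in: Cup on cork, diffuser on green, ceramic box on blue and remote on wooden mat: each centre within 15 mm of its mat's centre (level), resting on it (height within 5 mm), upright within 0.1 rad, at rest, released; the opener within 20 mm of where it lay (horizontal distance between cup_mid and cork_mat_top below 0.015 m and z of cup_mid in the frame of cork_mat_top between 0.03 and 0.04 m and angle between each of cup_mid, diffuser_mid, box_mid, remote_mid's own z axis and vertical below 0.1 rad and linear speed of each of cup, diffuser, box, remote below 0.02 m/s and horizontal distance between diffuser_mid and green_mat_top below 0.015 m and z of diffuser_mid in the frame of green_mat_top between 0.032 and 0.042 m and horizontal distance between box_mid and blue_mat_top below 0.015 m and z of box_mid in the frame of blue_mat_top between 0.023 and 0.033 m and horizontal distance between remote_mid and wood_mat_top below 0.015 m and z of remote_mid in the frame of wood_mat_top between 0.004 and 0.014 m and distance of opener_mid from where it was at the start of the episode below 0.02 m); the robot touches nothing.
It fails at once if the bottle opener is pushed or moved by 20 mm or more (distance of opener_mid from where it was at the start of the episode above 0.02 m).
It fails at once if one of the four things is tipped over (more than 45 degrees) (angle between any of cup_mid, diffuser_mid, box_mid, remote_mid's own z axis and vertical above 0.785 rad).
It fails at once if one of the four things is dropped from some 25 mm or more, or thrown ((linear speed of cup above 0.7 m/s and contact force between the fingers and cup below 0.05 N) or (linear speed of diffuser above 0.7 m/s and contact force between the fingers and diffuser below 0.05 N) or (linear speed of box above 0.7 m/s and contact force between the fingers and box below 0.05 N) or (linear speed of remote above 0.7 m/s and contact force between the fingers and remote below 0.05 N)).
It also fails if it takes over 128 s, if anything falls off the work surface, if the arm or the gripper's body presses on something with over 40 N, if the wrist force passes 120 N, or if a joint passes its speed limit or range.

ROBOT

A 6-joint arm with a two-finger parallel gripper is mounted at the origin on the work surface. World frame = base frame: x ahead of the robot, y to its left, z up, the work surface at z = 0. Lengths are in m, angles in rad, forces in N, time in s.
With the tool pointing down it reaches from about 0.3 to 0.825 m from the base axis. Payload 5.4 kg.
Tool frame: the origin (TCP) lies at the very end of the fingers, on their centre line; the grasp point (between the pads) lies 19 mm behind it; z points along the fingers, y is the line along which they close (so a half turn about z gives the same grasp; the last joint's range is limited). The gripper opens to 92 mm and grips with 3 to 60 N. Pads are 20 mm wide; open, the fingers measure 128 mm over their backs; the gripper's body (75 mm by 189 mm) begins 69 mm behind the grasp point.
Start: joints at [-1.539, 0.158, 1.597, -0, 1.386, -0.21], TCP at [0.138, -0.558, 0.215] pointing down, gripper open.
Joint ranges: [-2.91, 2.91], [-0.94, 2.29], [0.18, 2.7], [-1.29, 4.43], [0.17, 2.64], [-3, 3]. Speed limits (rad/s): [2.57, 2.57, 3.14, 3.14, 3.14, 3.14].

INTERFACE

Orientations are given as a rotation vector (axis times angle).
In Python, from workcell import bot gives the robot as it stands. Calls block until the motion is done:
- bot.goto(position, orientation): joint-space move of the TCP to a pose.
- bot.line_to(position, rot=None, max_speed=0.15): straight line of the TCP; rot=None keeps the orientation; max_speed is the mean speed in m/s.
- bot.set_joints(angles): joint-space move.
- bot.set_gripper(opening, newtons=None): opening from 0.0 (shut) to 1.0 (fully open); newtons is the grip in N (None keeps the last); returns when the fingers have stopped.
- bot.hold(seconds).
- bot.inverse_kinematics(position, orientation): joint angles nearest the present ones, or None.
- bot.read_camera(name): name is "side" or "top" or "wrist"; returns a dict with "pixels" (384x512x3 uint8, blue, green, red), "fx", "fy", "cx", "cy" (pixels), "R" (3x3) and "t" (3): a world point X has camera coordinates R X + t. Camera axes: x right, y down, z forward; pixel columns grow to the right and rows downward; lengths in m; the calibration is good to about 2 mm. The wrist camera is an equidistant fisheye: a pixel r from the principal point sees the ray r / f radians off the axis. A picture is of the moment at which its call begins. There is no depth.
A pose or a line that the arm cannot do raises bot.MotionError and nothing moves.
- bot.job_done(): hands the job in; it is judged then, once.
Readings, each from a call of its own:
- bot.current_clock(): time.
- bot.current_joints(): joint angles.
- bot.current_joint_vel(): joint speeds.
- bot.current_effort(): joint torques, N m.
- bot.current_ee_pos(): TCP position.
- bot.current_tool_rot(): TCP orientation.
- bot.current_contact_force(): force on the tool from outside, world axes, zero at the start.
- bot.current_ft_torque(): the same for the moment, N m.
- bot.current_opening(): opening from 0.0 (shut) to 1.0 (fully open).
- bot.current_grip_force(): force on a finger pad.
Only numpy, scipy, OpenCV 4.12 (cv2) and the standard library are available. Lean on these libraries where they do the work, as an engineer would, in place of code of your own. Each camera call takes 0.05 s, during which the arm holds its last target. There are 200 camera calls.

## Working session

There is one attempt and no reset: what is moved stays moved. The work goes in short steps, each a Python script; the robot and the scene stay as the last script left them, time stands still between calls to the robot, and variables do not carry over. Pictures are saved under pics/ and viewed, at most 14 in all, crops included, and the job is handed in when it is done.

```bash
mkdir -p pics; python3 - <<'E'
from workcell import bot
import cv2,numpy as np
for n in ["top","side"]:
    c=bot.read_camera(n); cv2.imwrite(f"pics/{n}0.png",c["pixels"])
    print(n,c["fx"],c["fy"],c["cx"],c["cy"],np.round(c["R"],3).tolist(),np.round(c["t"],3).tolist(), np.round(-np.array(c["R"]).T@c["t"],3))
print(bot.current_tool_rot(),bot.current_clock())
E
```

```text
top 436.7144418731755 436.7144418731755 254.99796783227077 187.39660575375692 [[-0.028, -1.0, 0.006], [-0.994, 0.027, -0.104], [0.104, -0.009, -0.995]] [-0.065, 0.48, 0.97] [ 0.375 -0.069  1.015]
side 435.3987446620988 435.3987446620988 249.91195255978943 185.5552934650441 [[-0.944, -0.33, 0.015], [-0.233, 0.634, -0.738], [0.234, -0.7, -0.675]] [0.417, 0.208, 1.02] [0.203 0.719 0.836]
[-3.11704352e+00 -3.78689711e-01 -2.23478086e-04] 0.1
```

View pics/top0.png

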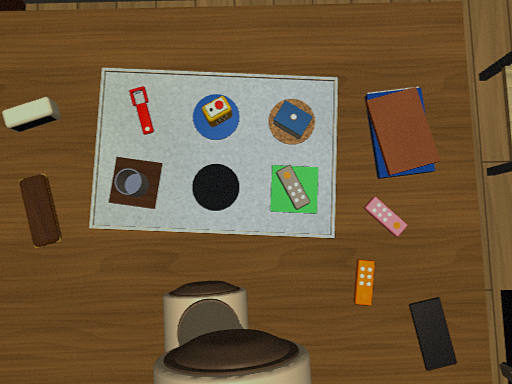

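View pics/side0.png

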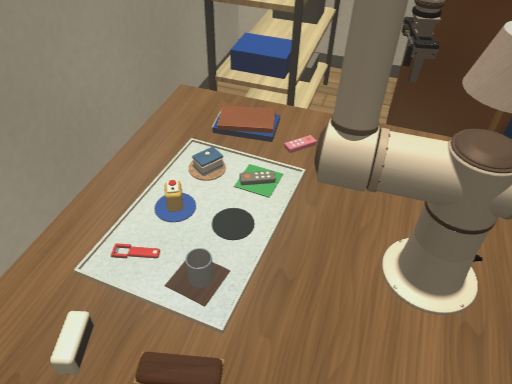

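The top view shows the opener at (142,110), the diffuser on blue at (217,112) and the box on cork at (292,121). The cup is on wood at (130,182), the black mat is empty at (215,187), and the grey remote is on green at (293,187).
Things the remote could be confused with: grey (293,187), pink (386,216), orange (366,282). I choose the grey one on the green mat. There are no other candidates for the cup, diffuser or box; the white block at (30,113) and the brown block at (40,210) are irrelevant.

```bash
cat > h.py <<'E'
from workcell import bot
import cv2,numpy as np
from scipy.spatial.transform import Rotation as Ro
def ray(c,uv):
    uv=np.atleast_2d(uv).astype(float); R=np.array(c["R"]);t=np.array(c["t"])
    d=(uv-[c["cx"],c["cy"]])/[c["fx"],c["fy"]]
    if c.get("fish"):
        r=np.linalg.norm(d,axis=1,keepdims=True)+1e-9
        d=np.hstack([np.sin(r)*d/r,np.cos(r)])
    else: d=np.hstack([d,np.ones((len(d),1))])
    return -R.T@t, d@R
def cast(c,uv,z):
    o,d=ray(c,uv); return (o+d*((z-o[2])/d[:,2])[:,None])[:,:2]
def proj(c,X):
    p=np.array(c["R"])@X+np.array(c["t"]); d=p[:2]/p[2]
    if c.get("fish"):
        n=np.linalg.norm(p[:2])+1e-9; d=p[:2]/n*np.arctan2(n,p[2])
    return d*[c["fx"],c["fy"]]+[c["cx"],c["cy"]]
def cam(n):
    c=dict(bot.read_camera(n)); c["fish"]=n=="wrist"; c["hsv"]=cv2.cvtColor(c["pixels"],cv2.COLOR_BGR2HSV); return c
def blob(c,lo,hi,roi=None,near=None,minarea=60):
    m=cv2.inRange(c["hsv"],np.array(lo),np.array(hi))
    if roi:
        k=np.zeros_like(m);x0,y0,x1,y1=roi;k[y0:y1,x0:x1]=255;m&=k
    m=cv2.morphologyEx(m,cv2.MORPH_CLOSE,np.ones((3,3)))
    cs=[q for q in cv2.findContours(m,cv2.RETR_EXTERNAL,cv2.CHAIN_APPROX_NONE)[0] if cv2.contourArea(q)>minarea]
    return max(cs,key=cv2.contourArea)[:,0] if cs else None
E
python3 - <<'E'
from h import *
T=cam("top");S=cam("side")
px={"T":{"cup":(130,182),"black":(215,187),"blue":(216,132),"green":(310,175),"cork":(292,140),"lid":(292,118),"rem":(293,195),"wood":(155,195),"yel":(212,122),"op":(148,128)}}
for k,(u,v) in px["T"].items(): print(k,T["hsv"][v,u],end=' ')
print()
bt=blob(T,(0,0,0),(179,255,45),(180,150,250,225)); bs=blob(S,(0,0,0),(179,255,45),(200,195,265,250))
def circ(c,b,z): return cv2.minEnclosingCircle(cast(c,b,z).astype(np.float32))
for z in (0,.01,.02,.03): print(z,circ(T,bt,z),circ(S,bs,z))
gt=blob(T,(40,100,60),(80,255,255),(260,150,330,225)); gs=blob(S,(40,100,60),(80,255,255),(220,150,300,210))
for z in (0,.01,.02): print(z,[ [np.round(x,3) for x in cv2.minAreaRect(cast(c,b,z).astype(np.float32))] for c,b in((T,gt),(S,gs))])
im=T["pixels"]
f=lambda x,y:cv2.resize(im[y:y+80,x:x+100],None,fx=4,fy=4,interpolation=cv2.INTER_CUBIC)
cv2.imwrite("pics/crop.png",np.vstack([np.hstack([f(175,80),f(250,80)]),np.hstack([f(85,145),f(250,145)])])[:600])
E
```

```text
cup [112  47 140] black [21 48 37] blue [107 185 153] green [ 62 157 184] cork [ 15 145 135] lid [ 51  16 209] rem [ 79  19 211] wood [ 12 203  54] yel [ 23 255  64] op [ 64  45 225] 
0 ((0.4844599664211273, 0.013752157799899578), 0.05429777503013611) ((nan, nan), 9.999999747378752e-05)
0.01 ((0.4833770990371704, 0.012933623045682907), 0.05376389995217323) ((nan, nan), 9.999999747378752e-05)
0.02 ((0.4822942018508911, 0.012115107849240303), 0.05323003977537155) ((nan, nan), 9.999999747378752e-05)
0.03 ((0.4812113046646118, 0.011296561919152737), 0.052696146070957184) ((nan, nan), 9.999999747378752e-05)
0 [[array([ 0.475, -0.17 ]), array([0.108, 0.109]), np.float64(85.706)], [array([ 0.478, -0.18 ]), array([0.107, 0.107]), np.float64(85.777)]]
0.01 [[array([ 0.474, -0.169]), array([0.107, 0.108]), np.float64(85.706)], [array([ 0.474, -0.169]), array([0.106, 0.105]), np.float64(85.777)]]
0.02 [[array([ 0.473, -0.168]), array([0.106, 0.107]), np.float64(85.706)], [array([ 0.471, -0.159]), array([0.104, 0.104]), np.float64(85.777)]]
```

View pics/crop.png

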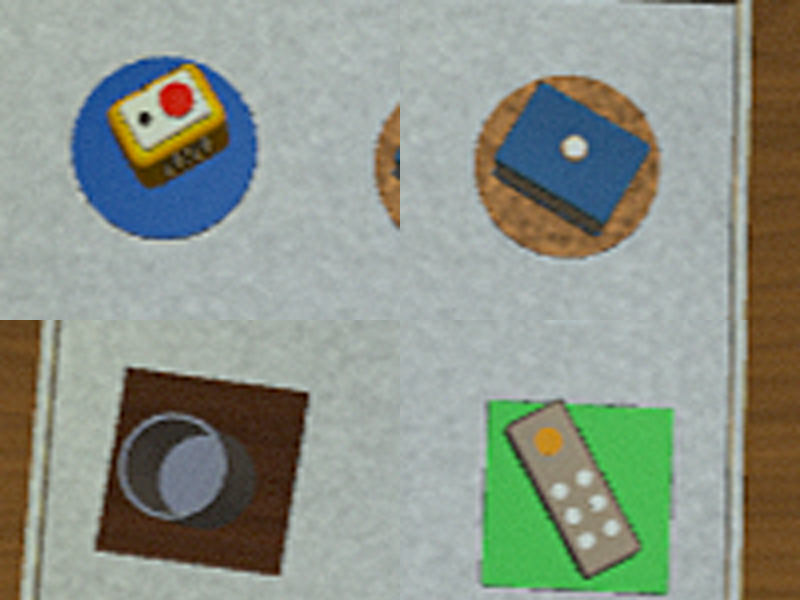

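The crop confirms the four things and the grey remote: red button and white cap at about (219,105), blue lid at (293,117), cup rim centre at about (128,181), and remote at (293,187). The green mat agrees in both views at z = 0.010 with 107 mm sides, so I take the mat tops as 0.010.

```bash
cat > meas.py <<'E'
from h import *
import json
Z=.010
def rect(P):
    (c,(a,b),_)=r=cv2.minAreaRect(P.astype(np.float32)); q=cv2.boxPoints(r)
    e=max((q[1]-q[0],q[2]-q[1]),key=np.linalg.norm)
    return np.array(c),sorted((a,b))[::-1],np.arctan2(e[1],e[0])
def measure(T):
    M={};O={}
    c=lambda b:cv2.minEnclosingCircle(cast(T,b,Z).astype(np.float32))
    M["blue"]=c(blob(T,(100,120,60),(120,255,255),(185,85,250,150)))
    M["cork"]=c(blob(T,(5,70,60),(25,255,255),(262,92,322,150)))
    M["black"]=c(blob(T,(0,0,0),(179,255,60),(180,150,250,225)))
    M["green"]=rect(cast(T,blob(T,(40,100,60),(80,255,255),(260,155,330,222)),Z))
    M["wood"]=rect(cast(T,blob(T,(0,90,0),(25,255,110),(105,152,166,214)),Z))
    return M
if __name__=="__main__":
    T=cam("top");M=measure(T)
    for k,v in M.items(): print(k,v)
    O={}
    O["box"]=rect(cast(T,blob(T,(98,110,85),(118,255,255),(266,96,320,146)),Z+.047))
    m=[blob(T,lo,hi,(195,88,240,130),minarea=10) for lo,hi in(((0,80,130),(35,255,255)),((0,0,130),(179,70,255)))]
    O["diff"]=rect(cast(T,np.vstack([q for q in m if q is not None]),Z+.060))
    O["rem"]=rect(cast(T,blob(T,(0,0,120),(35,120,255),(270,162,314,213)),Z+.018))
    g=cv2.resize(T["hsv"][150:213,105:166,2],None,fx=4,fy=4,interpolation=cv2.INTER_CUBIC)
    h=cv2.HoughCircles(g,cv2.HOUGH_GRADIENT,1,30,param1=100,param2=15,minRadius=50,maxRadius=60)
    print("hough",h[0,:3])
    uv=h[0,0,:2]/4+[105,150]-.375; O["cup"]=(cast(T,uv,Z+.07)[0],[h[0,0,2]/4],0.)
    for k,v in O.items(): print(k,np.round(v[0],4),np.round(v[1],4),round(v[2],3))
    json.dump({"M":{k:list(map(float,v[0])) for k,v in M.items()},"O":{k:[*map(float,v[0]),float(v[2])] for k,v in O.items()}},open("m.json","w"))
E
python3 meas.py
```

```text
blue ((0.6495327949523926, 0.009609844535589218), 0.05451727285981178)
cork ((0.6337665319442749, -0.16819481551647186), 0.05469949543476105)
black ((0.483449786901474, 0.013204202055931091), 0.05433238670229912)
green (array([ 0.47350699, -0.1686655 ]), [0.10749975591897964, 0.1067035049200058], np.float32(-0.074938424))
wood (array([0.49883699, 0.19800073]), [0.10725612938404083, 0.10591252148151398], np.float32(-0.1652964))
hough [[ 95.5 125.5  50.5]]
box [ 0.6294 -0.1673] [0.0714 0.0512] 0.993
diff [0.6512 0.0015] [0.0981 0.0932] 1.545
rem [ 0.4772 -0.1649] [0.0943 0.0331] 0.459
cup [0.4931 0.1938] [12.625] 0.0
```

```bash
cat > act.py <<'E'
from meas import *
D=json.load(open("m.json"))
H={"cup":.022,"diff":.020,"box":.021,"rem":.004}   # TCP above underside at the grasp
F={"cup":15,"diff":20,"box":35,"rem":20}
UP=.215
rv=lambda a:(Ro.from_euler("z",a)*Ro.from_euler("x",np.pi)).as_rotvec()
def choose(yaw,pts,free=False):
    best=None
    for a in (np.linspace(-np.pi,np.pi,25) if free else [yaw-np.pi,yaw,yaw+np.pi]):
        qs=[bot.inverse_kinematics([*p,z],rv(a)) for p in pts for z in (Z+.004,UP)]
        if any(q is None for q in qs): continue
        s=max(abs(q[5]) for q in qs)
        if best is None or s<best[0]: best=(s,a)
    return best
def pick(n,p,a):
    bot.set_gripper(1.0)
    bot.goto([*p,UP],rv(a)); bot.line_to([*p,Z+H[n]],max_speed=.12)
    bot.set_gripper(0.0,F[n]); print(n,"grip",bot.current_opening()*92,bot.current_grip_force(),bot.current_contact_force())
    bot.line_to([*p,UP],max_speed=.12); print("lifted",bot.current_opening()*92,bot.current_grip_force(),bot.current_clock())
def place(n,p):
    bot.line_to([*p,UP],max_speed=.2); bot.line_to([*p,Z+H[n]+.012],max_speed=.15); bot.line_to([*p,Z+H[n]+.001],max_speed=.03)
    print("down",bot.current_contact_force(),bot.current_ee_pos())
    bot.set_gripper(1.0); bot.line_to([*p,UP],max_speed=.15); print(bot.current_clock())
E
python3 - <<'E'
from act import *
T=cam("top")
b=blob(T,(15,120,120),(35,255,255),(198,90,236,130),minarea=10)
v=rect(cast(T,b,Z+.060)); print("diff",v)
r=blob(T,(170,120,100),(179,255,255),(198,90,236,130),minarea=5)
D["O"]["diff"]=[*map(float,v[0]),float(v[2])]; json.dump(D,open("m.json","w"))
for n,m in (("cup","black"),("cup","cork"),("rem","wood"),("diff","green"),("box","blue")):
    o=D["O"][n]; print(n,m,choose(o[2],[o[:2],D["M"][m]],n=="cup"))
E
```

```text
diff (array([0.65154034, 0.00342791]), [0.05789275839924812, 0.03973884880542755], np.float32(-1.0704328))
cup black (np.float64(0.22322361851910077), np.float64(1.5707963267948966))
cup cork (np.float64(0.40802970315111464), np.float64(1.3089969389957465))
rem wood (np.float64(1.2646206282288137), 0.45872288942337036)
diff green (np.float64(1.083413224265048), 2.0711598714166364)
box blue (np.float64(0.40681108232795715), 0.9931407570838928)
```

```bash
python3 - <<'E'
from act import *
a=np.pi/2; o=D["O"]["cup"][:2]
bot.goto([*o,UP],rv(a))
w=cam("wrist"); cv2.imwrite("pics/w1.png",w["pixels"]); print(w["fx"],proj(w,np.array([*o,.08])),proj(w,np.array([*D["M"]["wood"],Z])),bot.current_clock())
E
```

```text
297.3186396354542 [249.82183662 182.42470946] [254.17295332 166.08937671] 3.275
```

View pics/w1.png

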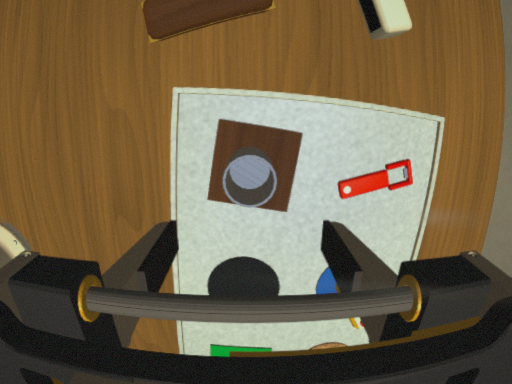

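The wrist view shows the cup rim centred at about (249,182) and the wood mat at about (255,166). The predictions were (249.8,182.4) and (254,166), so the estimates hold. Parking the cup.

```bash
python3 - <<'E'
from act import *
pick("cup",D["O"]["cup"][:2],np.pi/2); place("cup",D["M"]["black"])
o=D["O"]["rem"]; a=choose(o[2],[o[:2],D["M"]["wood"]])[1]
pick("rem",o[:2],a)
c=cam("side");cv2.imwrite("pics/s2.png",c["pixels"])
E
```

```text
cup grip 56.768728630124855 14.999922621063888 [ 0.37401561 -0.04290451  0.12121936]
lifted 56.908575319799695 14.999833982437849 7.7083
down [ 0.17203005  1.20591905 -1.38340418] [0.48331737 0.01322725 0.03282463]
12.6083
rem grip 37.75424467375103 19.99996304512024 [-0.26044617  0.02279115  0.05450924]
lifted 37.51890199130331 19.999857544898987 18.0917
```

View pics/s2.png

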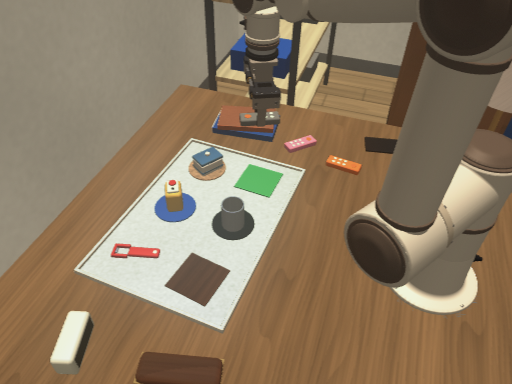

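The cup stands on black at (233,214). The remote is held level above the green mat, with its keys up, at (260,118), and its width of 37.7 mm is right. Next: remote to wood, then diffuser to green.

```bash
python3 - <<'E'
from act import *
place("rem",D["M"]["wood"])
o=D["O"]["diff"]; a=choose(o[2],[o[:2],D["M"]["green"]])[1]
pick("diff",o[:2],a); place("diff",D["M"]["green"])
o=D["O"]["box"]; a=choose(o[2],[o[:2],D["M"]["blue"]])[1]
bot.goto([*o[:2],UP],rv(a))
w=cam("wrist");cv2.imwrite("pics/w3.png",w["pixels"]); print(proj(w,np.array([*o[:2],Z+.047])))
E
```

```text
down [-0.24759231  0.25848853 -1.18383492] [0.49869321 0.19796244 0.01481543]
24.425
diff grip 42.06692842011152 20.000004172325134 [-0.01200599  0.71296476 -0.41103815]
lifted 41.954150466231134 19.999763667583466 30.5333
down [-0.85702766  0.41295415 -1.71557584] [ 0.47337731 -0.16857646  0.03080702]
35.975
[250.49714627 177.47486973]
```

View pics/w3.png

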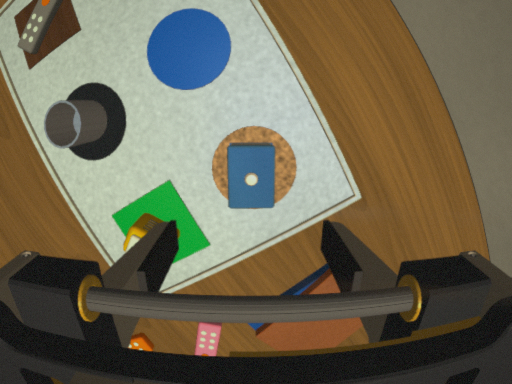

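The wrist view shows the lid centred at about (251,176), square to the fingers, against a prediction of (250.5,177.5). The remote is on wood, the diffuser on green, and blue is free. Moving the box, then the cup.

```bash
python3 - <<'E'
from act import *
o=D["O"]["box"]; a=choose(o[2],[o[:2],D["M"]["blue"]])[1]
pick("box",o[:2],a); place("box",D["M"]["blue"])
k=D["M"]["black"]; a=choose(0,[k,D["M"]["cork"]],True)[1]
pick("cup",k,a); place("cup",D["M"]["cork"])
bot.goto([.25,-.45,.3],rv(-1.0+np.pi/2)) if bot.inverse_kinematics([.25,-.45,.3],rv(-1.0+np.pi/2)) is not None else print("no park")
T=cam("top");S=cam("side")
f=lambda im,x,y:cv2.resize(im[y:y+190,x:x+250],None,fx=3,fy=3,interpolation=cv2.INTER_CUBIC)
cv2.imwrite("pics/t4.png",f(T["pixels"],90,60)); cv2.imwrite("pics/s4.png",f(S["pixels"],70,135))
E
```

```text
box grip 53.31380360484391 34.99946057796478 [ 0.2312636   0.16023532 -0.31630387]
lifted 53.664693099444186 34.99906539916992 41.6333
down [ 0.3438123  -0.75081074 -1.80802488] [0.64937934 0.00965384 0.03178178]
46.5667
cup grip 58.40457867306715 15.000083455815911 [-0.40952564 -0.21903573  0.41539423]
lifted 58.79590785736629 14.999924674630165 51.425
down [ 0.13946537 -0.5882758  -0.62163458] [ 0.63361322 -0.16813423  0.03277463]
56.5667
```

View pics/t4.png

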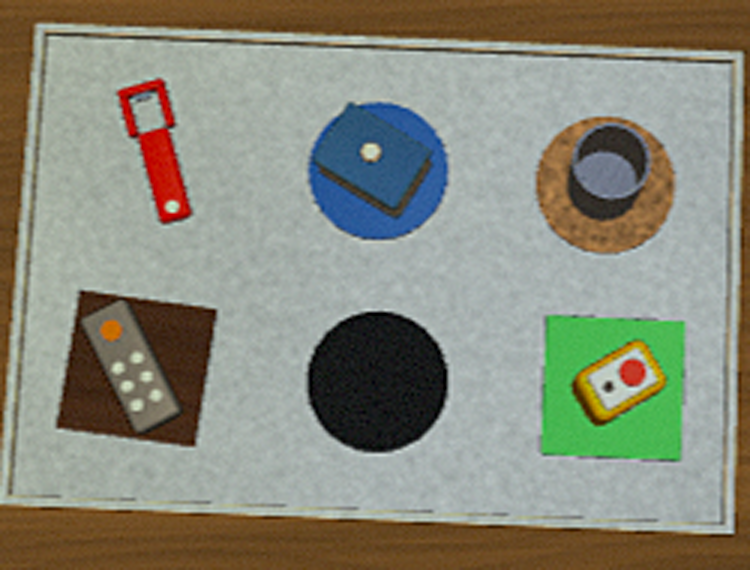

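View pics/s4.png

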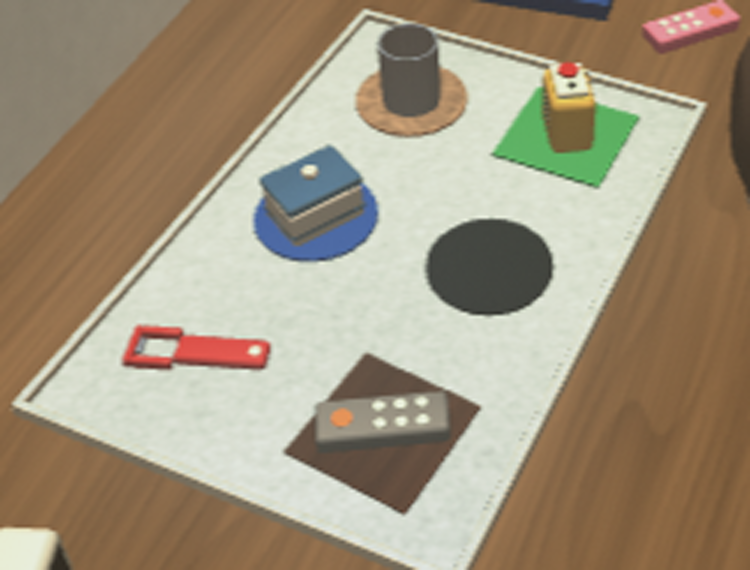

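All four stand upright on their own mats and are released. The top crop gives the cup rim at (609,161), box at (372,155), remote at (131,366) and diffuser at (620,382). I'll make a quick numeric check of the offsets.

```bash
python3 - <<'E'
from act import *
T=cam("top");S=cam("side")
O={"blue":rect(cast(T,blob(T,(98,110,60),(118,180,130),(185,85,250,150)),Z+.047)),
"wood":rect(cast(T,blob(T,(0,0,95),(35,110,255),(112,155,155,206)),Z+.018)),
"green":rect(cast(T,blob(T,(15,120,120),(35,255,255),(270,165,320,212)),Z+.060))}
g=cv2.resize(T["hsv"][92:150,265:322,2],None,fx=4,fy=4,interpolation=cv2.INTER_CUBIC)
h=cv2.HoughCircles(g,cv2.HOUGH_GRADIENT,1,30,param1=100,param2=15,minRadius=48,maxRadius=60)
O["cork"]=(cast(T,h[0,0,:2]/4+[265,92]-.375,Z+.07)[0],[h[0,0,2]/4],0)
for k,v in O.items(): print(k,np.round((v[0]-D["M"][k])*1000,1),np.round(v[1],3))
# hand-read crop pixels as a cross check (top / side)
for k,z,t,s in(("cork",.07,(609,161),(408,44)),("blue",.056,(371,151),(310,170)),("wood",.018,(131,366),(382,416))):
    a=cast(T,np.array(t)/3+[90,60],Z+z)[0];b=cast(S,np.array(s)/3+[70,135],Z+z)[0]
    print(k,np.round((a-D["M"][k])*1000,1),np.round((b-D["M"][k])*1000,1))
print(bot.current_clock())
E
```

```text
blue [-5.  -0.3] [0.081 0.06 ]
wood [2.5 1.7] [0.101 0.034]
green [-0.5 -0.1] [0.059 0.04 ]
cork [1.6 3.4] [12.625]
cork [-1.6  2.4] [-2.9  4.4]
blue [-1.4 -0.6] [-2.4  0.8]
wood [-1.7 -1.3] [-1.4  0.8]
58.525
```

All offsets are within about 5 mm, and the limit is 15 mm. Handing in.

```bash
python3 -c "
from workcell import bot
print(bot.job_done())"
```

```text
the job is handed in; nothing more can be done
None
```

I handed the job in at about 58.5 s of the 128 s: the cup, diffuser, box and remote each stand on their own mat, upright, released and within about 5 mm of centre by camera; the opener still lies in its place. The hand-in call returned no verdict.

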